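# Thread the guide rod through both bushings and hold it

## Task

Slide the guard on top of the grey guide frame fully open and leave it open. Then take the longer of the two rods out of the white stand by its head, thread it down through the upper bushing and on through the lower one, until its tip stands about 15 mm out below the lower bushing without touching the base plate. Finish while still holding the rod still there, spanning both bushings, ready to be clamped; the shorter rod and everything else stay where they are.

Things in the scene. Friction and masses are not known exactly. Their poses are not given: they have to be found in the camera images.
- frame: Grey guide frame fixed to the worktop, 130 (x) by 250 (y) by 139 mm high, front (-x) open, level. Origin: centre of its underside; y runs along the guard's track, z up. Base plate 10 mm thick. Two steel bushing blocks 40x40x20 mm share one vertical axis at x = 0, y = -55 mm: 45 to 65 mm and 105 to 125 mm high. Guard rails beside the track: tops 139 mm high, inner edges at x = -42 and +42 mm.
- upper_bush (a point): Centre of the top of the upper bushing's bore, 125 mm above the worktop (axes as the frame's). Both bores are 15 mm across with mouths flared by 3 mm; each block is topped by a brass ring 33 mm across, 1.5 mm high.
- lower_bush (a point): Centre of the underside of the lower bushing's bore, 45 mm above the worktop and 35 mm above the base plate (axes as the frame's).
- guard (a joint): Slide of the guard in m: 0 shut (centred over the upper bushing), 0.110 fully open at its stop; opens towards the frame's +y. It stays where it is left and takes about 2 N to slide. The guard is a grey plate 90 mm long along the track, its top 133 mm above the worktop. It starts up to 30 mm open, still covering the bore.
- guard_knob (a point): Top centre of the black round pull knob in the middle of the guard: knob 20 mm across, 30 mm tall above the plate, with a foot 26 mm across and 3 mm high; this point is 163 mm above the worktop. Axes as the frame's.
- stand: White storage block for rods, 160 mm (x) by 55 mm (y) by 45 mm high, fixed to the worktop, origin in the centre of its underside. Three vertical bores of 15 mm, 35 mm deep, at x = -50, 0, +50 mm; two hold a rod and one is empty.
- guide_rod: The longer of the two steel rods, loose in a bore of the stand (1.5 mm play): shaft 12 mm across, 120 mm long, tapered tip; then a round grip head 20 mm across, 36 mm long; about 0.14 kg. Origin: the tip's (lower) end, z along the rod to the head. In the stand its tip is 10 mm, its head 130 to 166 mm above the worktop.
- stub_rod: A shorter rod of the same make, in another bore of the stand: shaft 60 mm, same head, 96 mm in all; too short for the job, to be left alone. Origin at its tip, z up.
- jar: Bystander, to be left alone: small jar with an orange cap, 41 mm across, 53 mm high. Origin: centre of its underside.
- tip_box: Bystander, to be left alone: pipette tip box, 90x116x66 mm. Origin: centre of its underside.
- tube: Bystander, to be left alone: capped sample tube standing up, 41 mm across, 94 mm high. Origin: centre of its underside.
- bottle: Bystander, to be left alone: small white capped bottle, 50 mm across, 100 mm high. Origin: centre of its underside.
- beaker: Bystander, to be left alone: small glass beaker, 76 mm across, 85 mm high. Origin: centre of its underside.

How it is judged:
On the way, in this order (a step that is already met when the one before it is completed fails the run):
1. the guard is slid open (value of joint guard above 0.095 m), for 0.2 s.
2. the guide rod's tip is through the upper bushing (value of joint guard above 0.095 m and horizontal distance between guide_rod and upper_bush below 0.012 m and z of guide_rod in the frame of upper_bush below -0.022 m and angle between guide_rod's own z axis and vertical below 0.12 rad), for 0.1 s.
3. the guide rod spans both bushings, its tip below the lower one (horizontal distance between guide_rod and lower_bush below 0.004 m and angle between guide_rod's own z axis and vertical below 0.06 rad and z of guide_rod in the frame of lower_bush below -0.006 m), for 0.2 s.
At the end, for the whole second after the job is handed in: The guard is open (over 95 of 110 mm); the guide rod stands upright (within 0.06 rad) on the bushings' axis (tip within 4 mm), its tip 6 to 31 mm below the underside of the lower bushing and so at least 4 mm clear of the base plate, still, and gripped by the fingers, which alone carry it (all of step 3 and value of joint guard above 0.095 m and z of guide_rod in the frame of lower_bush above -0.031 m and contact force between guide_rod and the fingers above 1 N and linear speed of guide_rod below 0.02 m/s); the arm keeps its last pose, push and grip.
It fails at once if the shorter rod is disturbed (distance of stub_rod from where it was at the start of the episode above 0.02 m).
It fails at once if a bystander is pushed away (over 30 mm) (distance of any of jar, tip_box, tube, bottle, beaker from where it was at the start of the episode above 0.03 m).
It also fails if it takes over 61 s, if anything falls off the work surface, if the arm or the gripper's body presses on something with over 40 N, if the wrist force passes 120 N, or if a joint passes its speed limit or range.

## Robot

A 6-joint arm with a two-finger parallel gripper is mounted at the origin on a cart in front of the work surface, level with it; the furniture and walls round the work are solid. World frame = base frame: x ahead of the robot, y to its left, z up, the work surface at z = 0. Lengths are in m, angles in rad, forces in N, time in s.
With the tool pointing down it reaches from about 0.3 to 0.85 m from the base axis. Payload 4.2 kg.
Tool frame: the origin (TCP) lies midway between the tips of the shut fingers; the grasp point (between the pads) lies 19 mm behind it; z points along the fingers, y is the line along which they close (so a half turn about z gives the same grasp; the last joint's range is limited). The gripper opens to 91 mm and grips with 3 to 60 N. Pads are 32 mm wide; open, the fingers measure 118 mm over their backs; the gripper's body (76 mm by 178 mm) begins 60 mm behind the grasp point.
Start: joints at [1.156, 0.32, 1.565, -0, 1.257, -0.02], TCP at [0.221, 0.531, 0.214] pointing down, gripper open.
Joint ranges: [-3.11, 3.11], [-0.84, 2.01], [0.21, 2.61], [-1.34, 4.49], [0.05, 2.63], [-2.56, 2.56]. Speed limits (rad/s): [2.57, 2.57, 3.14, 3.14, 3.14, 3.14].

## Interface

Orientations are given as a unit quaternion [x, y, z, w].
In Python, from workcell import robot gives the robot as it stands.
- The arm moves only by the shell command python3 -m pendant 'ROWS' [FORCE]. ROWS is JSON, a list of rows, each a list of 5 numbers: the opening, from 0 (shut) to 1 (fully open), then the shift along the world's x, y, z in cm, then the turn about the world's z in rad. In form: [[jaw, dx, dy, dz, roll], ...]. A call has 1 to 10 rows; each row is the pose to reach, as a shift and turn from the pose commanded when the call began; what a row does not reach only later rows make up. A row lasts 1/12 s, in which the tool goes at most 41.7 mm and 7.16 degrees, less where a joint would pass 70% of its speed; a pose out of reach is approached as far as the arm can. A call with a gripper value outside its range is refused whole. The fingers move at their own pace and stop on an object; FORCE is the grip in N (left out, the last holds). Time passes only in rows, so rows that repeat a pose let the fingers close. It gives the time, the measured TCP pose, the force, the opening and the grip force at its end, in the units of the state.
- robot.read_state(): the state, without advancing time (a new reading comes with each control period).
- robot.capture(name): name is "side" or "top"; returns the picture (420x560x3 uint8, red, green, blue); there is no depth.
- robot.camera_params(name): a dict with "fx", "fy", "cx", "cy" (pixels), "rvec" (rotation vector, rad) and "tvec" (3), from world to camera coordinates, as OpenCV has them. Camera axes: x right, y down, z forward; pixel columns grow to the right and rows downward; lengths in m; the calibration is good to about 2 mm. A picture is of the moment at which its call begins. camera_params takes no time and is no camera call.
- robot.close_job(): hands the job in; it is judged then, once.
The state is a dict: "clock": time; "joints": joint angles; "joint_vel": joint speeds; "tau": joint torques, N m; "eef_pos": TCP position; "ee_rot": TCP orientation; "wrist_force": force on the tool from outside, world axes, zero at the start; "ft_torque": the same for the moment, N m; "finger_gap": finger opening in m; "gripper_force": force on a finger pad.
Only numpy, scipy, OpenCV 4.12 (cv2) and the standard library are available. Lean on these libraries where they do the work, as an engineer would, in place of code of your own. Each camera call takes 0.05 s, during which the arm holds its last target. There are 200 camera calls.

## Working session

There is one attempt and no reset: what is moved stays moved. The work goes in short steps, Python scripts to look and compute and a shell command to move; the robot and the scene stay as the last step left them, time stands still between calls to the robot, and variables do not carry over. Pictures are saved under pics/ and viewed, at most 10 in all, crops included, and the job is handed in when it is done.

```bash
mkdir -p pics
cat > h.py <<'E'
import numpy as np, cv2
from workcell import robot
def cam(n):
    p=robot.camera_params(n); R=cv2.Rodrigues(np.array(p["rvec"],float))[0]; t=np.array(p["tvec"],float)
    return p,R,t
def ray(n,u,v):
    p,R,t=cam(n); d=R.T@np.array([(u-p["cx"])/p["fx"],(v-p["cy"])/p["fy"],1]); return -R.T@t,d
def onz(n,u,v,z):
    o,d=ray(n,u,v); return o+d*(z-o[2])/d[2]
def proj(n,X):
    p,R,t=cam(n); c=R@np.array(X,float)+t; return p["fx"]*c[0]/c[2]+p["cx"],p["fy"]*c[1]/c[2]+p["cy"]
def tri(a,b):
    # two (cam,u,v) -> midpoint, gap
    o1,d1=ray(*a);o2,d2=ray(*b); s=np.linalg.lstsq(np.c_[d1,-d2],o2-o1,rcond=None)[0]
    A,B=o1+s[0]*d1,o2+s[1]*d2; return (A+B)/2,np.linalg.norm(A-B)
def snap(n,f):
    im=robot.capture(n)[:,:,::-1].copy(); cv2.imwrite(f,im); return im
E
python3 - <<'E'
from h import *
for n in("top","side"):
    snap(n,f"pics/{n}0.png"); print(n,ray(n,280,210))
print(robot.read_state())
E
```

```text
top (array([0.30201267, 0.0789012 , 1.29160637]), array([ 0.21016096, -0.00800329, -0.97764088]))
side (array([ 0.12001282, -0.75451882,  0.70851631]), array([ 0.38292523,  0.74343538, -0.54863268]))
{'clock': 0.1, 'joints': array([ 1.15601493e+00,  3.20217784e-01,  1.56553121e+00, -3.37988162e-05,
        1.25736941e+00, -2.00242490e-02]), 'joint_vel': array([ 8.91046662e-05, -9.48933634e-04, -1.67557538e-03, -5.85701492e-04,
       -2.29249332e-04,  1.57279945e-04]), 'tau': array([ 1.87537204e-03, -4.13333309e+01, -2.32506180e+01,  7.28410366e-02,
        4.21131158e-02, -5.37844107e-05]), 'eef_pos': array([0.22098363, 0.53037165, 0.21322022]), 'ee_rot': array([ 1.96094303e-01,  9.80584745e-01, -7.48383106e-04, -1.48853725e-04]), 'wrist_force': array([ 0.04686751, -0.43841469,  0.19113281]), 'ft_torque': array([-0.03190444, -0.01279392,  0.0126607 ]), 'gripper_force': 0.0, 'finger_gap': 0.09124966221242466}
```

View pics/top0.png

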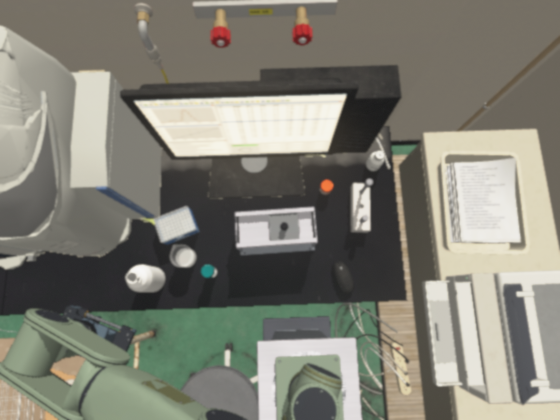

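View pics/side0.png

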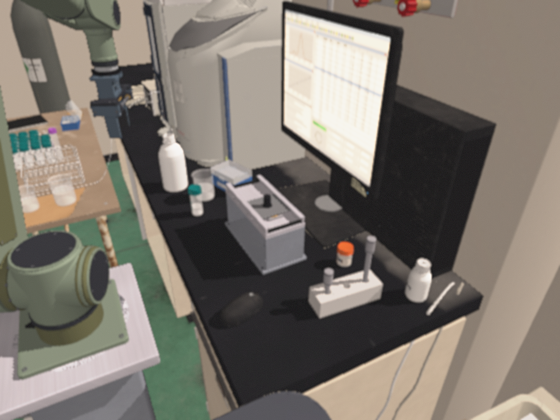

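The top view shows the frame around (276,231) with the knob at about (284,227), and the stand at about (361,207). In the side view the long rod's head is at about (370,243) and the stub's at (328,275). I'll crop both views for precision.

Run:
```python
from h import *
t=cv2.imread("pics/top0.png");s=cv2.imread("pics/side0.png")
cv2.imwrite("pics/tc.png",cv2.resize(t[165:265,225:385],None,fx=5,fy=5,interpolation=cv2.INTER_CUBIC))
cv2.imwrite("pics/sc.png",cv2.resize(s[165:325,215:405],None,fx=3.75,fy=3.75,interpolation=cv2.INTER_CUBIC)[:600])
```

```text
(no output)
```

View pics/tc.png

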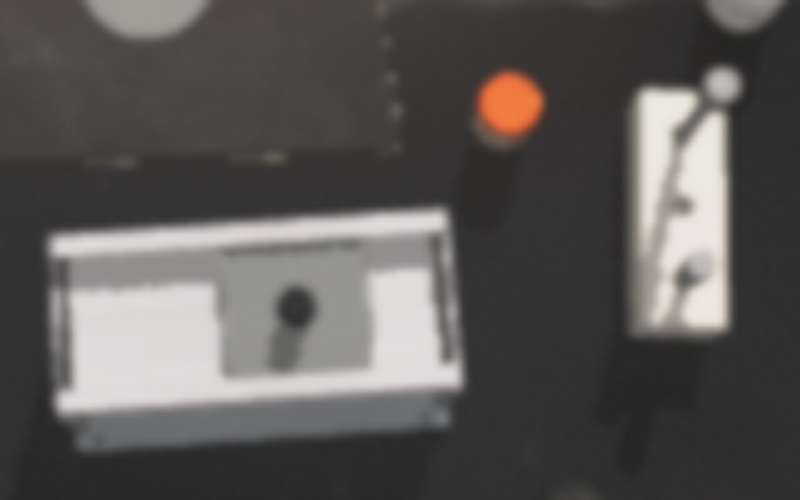

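View pics/sc.png

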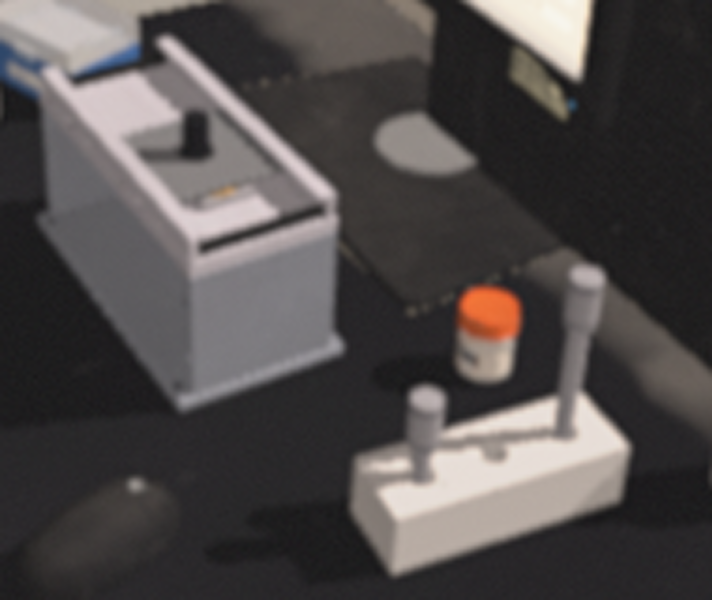

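The top crop shows the frame's rail-top corners at (48,237), (447,208), (463,387) and (58,413), the knob top at (297,307), the long head at (722,83), the stub head at (700,264) and the stand. The side crop shows the rod's top at (586,276), the knob's top at (196,117) and the stub's top at (428,396).

Run:
```python
from h import *
T=lambda x,y:("top",(x+.5)/5-.5+225,(y+.5)/5-.5+165)
S=lambda x,y:("side",(x+.5)/3.75-.5+215,(y+.5)/3.75-.5+165)
np.set_printoptions(precision=4,suppress=True)
C=np.array([onz(*T(*p),.139) for p in[(48,237),(447,208),(463,387),(58,413)]])
for c in C: print(c)
print("sizes",[np.linalg.norm(C[i]-C[i-3]) for i in range(4)],"centre",C.mean(0))
y=(C[0]-C[1])+(C[3]-C[2]); print("yaw of frame y",np.arctan2(-y[0],y[1]))
for nm,a,b,z in[("knob",T(297,306),S(196,117),.163),("rod",T(722,83),S(586,276),.166),("stub",T(700,264),S(428,396),.106)]:
    print(nm,onz(*a,z),onz(*b,z),*tri(a,b))
# side: near-end frame rail corners, tops
for p in[(197,247),(335,195),(45,75),(165,40)]: print("side corner",onz(*S(*p),.139))
K=[onz(*T(*p),.045) for p in[(642,88),(727,92),(727,332),(634,334)]]; print("stand",np.array(K))
K=[onz(*S(*p),.045) for p in[(355,462),(398,518),(630,447),(583,393)]]; print("stand side",np.array(K))
# brass ring seen from the side camera
print("brass",onz(*S(226,191),.1265))
s=cv2.imread("pics/side0.png"); print("jar",onz(*T(511,103),.053))
```

```text
[0.5484 0.2108 0.139 ]
[ 0.5581 -0.0362  0.139 ]
[ 0.4465 -0.0399  0.139 ]
[0.4394 0.2059 0.139 ]
sizes [np.float64(0.24718763155345547), np.float64(0.11164998591921382), np.float64(0.24587659228370268), np.float64(0.10911489002868531)] centre [0.4981 0.0852 0.139 ]
yaw of frame y 0.03414694396802665
knob [0.4958 0.0594 0.163 ] [0.5007 0.058  0.163 ] [0.4982 0.0585 0.1628] 0.005037059618193968
rod [ 0.6248 -0.2064  0.166 ] [ 0.6247 -0.2066  0.166 ] [ 0.6248 -0.2065  0.1659] 3.33342539235561e-05
stub [ 0.5236 -0.1977  0.106 ] [ 0.5272 -0.1979  0.106 ] [ 0.525  -0.1983  0.1067] 0.003295826923816556
side corner [ 0.451  -0.0472  0.139 ]
side corner [ 0.5568 -0.0354  0.139 ]
side corner [0.443  0.1975 0.139 ]
side corner [0.5452 0.2075 0.139 ]
stand [[ 0.6578 -0.1825  0.045 ]
 [ 0.653  -0.24    0.045 ]
 [ 0.4886 -0.2261  0.045 ]
 [ 0.4895 -0.1645  0.045 ]]
stand side [[ 0.4964 -0.1722  0.045 ]
 [ 0.4955 -0.223   0.045 ]
 [ 0.6541 -0.2362  0.045 ]
 [ 0.6589 -0.1834  0.045 ]]
brass [0.5031 0.0171 0.1265]
jar [ 0.6481 -0.0917  0.053 ]
```

```bash
python3 - <<'E'
from h import *
print("box side",onz("side",440,300,0),"bottle",onz("side",420,263,.1),"monitor corner top",onz("top",335,157,.15),"pump",onz("side",165,130,.18),onz("top",150,278,.15))
print("boxtop edge",[onz("top",345,157,z) for z in (.1,.3)])
E
python3 -m pendant '[[1,0,0,12,0],[1,0,0,12,0],[1,0,0,12,0],[1,0,0,12,0],[0.6,27.7,-47.2,12,0.43],[0.6,27.7,-47.2,12,0.43],[0.6,27.7,-47.2,12,0.43],[0.6,27.7,-47.2,12,0.43],[0.6,27.7,-47.2,12,0.43],[0.6,27.7,-47.2,12,0.43]]' 20
```

```text
box side [ 7.76141545e-01 -3.04382457e-01 -1.11022302e-16] bottle [ 0.72807986 -0.26333716  0.1       ] monitor corner top [ 0.71226892 -0.10985127  0.15      ] pump [0.36659285 0.56294621 0.18      ] [0.35623714 0.45908109 0.15      ]
boxtop edge [array([ 0.72910436, -0.1510508 ,  0.1       ]), array([ 0.65742101, -0.1124555 ,  0.3       ])]
clock: 0.93
eef_pos: [0.3455, 0.3179, 0.3335]
ee_rot: [-0.018, 1.0, -0.0, -0.0]
wrist_force: [0.1, -0.1, -0.1]
finger_gap: 0.0554
gripper_force: 0.0
```

```bash
python3 -m pendant '[[0.6,15.2,-25.9,0,0.03],[0.6,15.2,-25.9,0,0.03],[0.6,15.2,-25.9,0,0.03],[0.6,15.2,-25.9,0,0.03],[0.6,15.2,-25.9,0,0.03],[0.6,15.2,-25.9,0,0.03],[0.6,15.2,-25.9,0,0.03],[0.6,15.2,-25.9,0,0.03],[0.6,15.2,-25.9,-10,0.03],[0.6,15.2,-25.9,-10,0.03]]'
python3 - <<'E'
from h import *
s=snap("side","pics/side1.png"); cv2.imwrite("pics/sc1.png",cv2.resize(s[60:280,160:420],None,fx=2.5,fy=2.5)); print(robot.read_state()["eef_pos"],robot.read_state()["joints"])
E
```

```text
clock: 1.77
eef_pos: [0.499, 0.0601, 0.2511]
ee_rot: [-0.031, 1.0, 0.0, 0.003]
wrist_force: [0.4, 0.6, -0.3]
finger_gap: 0.055
gripper_force: 0.0
[0.49004203 0.05970872 0.23935499] [ 9.76164437e-02  1.85380987e-01  1.68465205e+00  5.09069747e-04
  1.29120363e+00 -1.53703362e+00]
```

View pics/sc1.png

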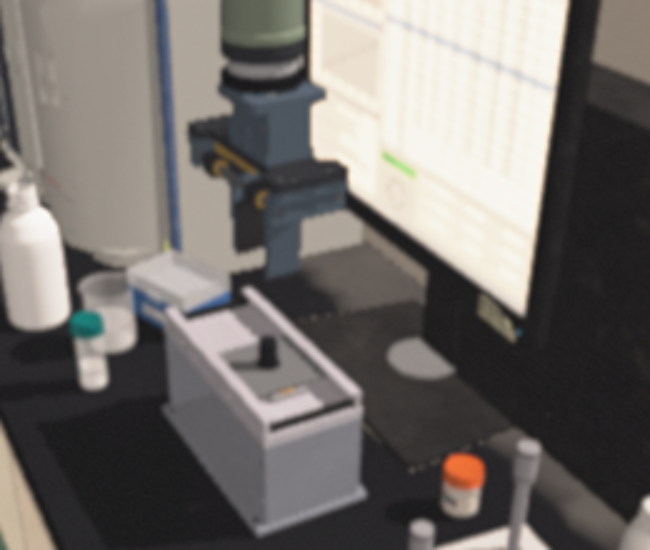

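The gripper hangs above the knob, clear of the screen and straddling in y. The knob is at (268,352) in the crop. Next I descend.

```bash
python3 -m pendant '[[0.6,0,0,-4,0],[0.6,0,0,-7,0],[0.6,0,0,-9.4,0],[0.6,0,0,-9.4,0],[0.6,0,0,-9.4,0],[0.6,0,0,-9.4,0]]'
```

```text
clock: 2.32
eef_pos: [0.4985, 0.0612, 0.1586]
ee_rot: [-0.033, 0.999, 0.0, 0.001]
wrist_force: [1.6, 0.1, 0.7]
finger_gap: 0.0544
gripper_force: 0.0
```

```bash
python3 -m pendant '[[0.6,0,0,0,0],[0.6,0,0,0,0],[0.6,0,-0.2,-1.7,0],[0.6,0,-0.2,-1.7,0],[0.6,0,-0.2,-1.7,0],[0,0,-0.2,-1.7,0],[0,0,-0.2,-1.7,0],[0,0,-0.2,-1.7,0],[0,0,-0.2,-1.7,0]]' 20
```

```text
clock: 3.07
eef_pos: [0.4975, 0.0588, 0.1402]
ee_rot: [-0.033, 0.999, 0.0, 0.0]
wrist_force: [-0.1, -1.1, 0.5]
finger_gap: 0.0311
gripper_force: 0.0
```

```bash
python3 -m pendant '[[0,0,0,0,0],[0,0,0,0,0],[0,0,0,0,0],[0,0,1.5,0,0],[0,-0.1,3,0,0],[0,-0.2,4.5,0,0],[0,-0.2,6,0,0],[0,-0.3,7.2,0,0],[0,-0.3,7.6,0,0],[0,-0.3,7.6,0,0]]' 20
```

```text
clock: 3.9
eef_pos: [0.4947, 0.136, 0.1399]
ee_rot: [-0.033, 0.999, 0.001, 0.001]
wrist_force: [0.9, 1.1, 1.8]
finger_gap: 0.0194
gripper_force: 20.0
```

```bash
python3 -m pendant '[[0,0,0,0,0],[0,0,0.2,0,0],[0,0,0.2,0,0],[0,0,0.2,0,0]]';python3 -m pendant '[[0,0,0.3,0,0],[0,0,0.3,0,0],[0,0,0.3,0,0]]'; python3 -m pendant '[[0,0,0.3,0,0],[0,0,0.3,0,0],[0,0,0.3,0,0]]'
```

```text
clock: 4.23
eef_pos: [0.4947, 0.1364, 0.1399]
ee_rot: [-0.032, 0.999, 0.0, 0.001]
wrist_force: [1.3, -1.1, 2.1]
finger_gap: 0.0196
gripper_force: 20.0
clock: 4.48
eef_pos: [0.4945, 0.1397, 0.1399]
ee_rot: [-0.033, 0.999, 0.0, 0.0]
wrist_force: [1.4, -1.4, 3.4]
finger_gap: 0.0194
gripper_force: 20.0
clock: 4.73
eef_pos: [0.4945, 0.1412, 0.1399]
ee_rot: [-0.033, 0.999, -0.002, 0.0]
wrist_force: [3.0, -6.5, 5.0]
finger_gap: 0.0192
gripper_force: 20.0
```

```bash
python3 -m pendant '[[0,0,-0.2,0,0],[0.6,0,-0.2,0,0],[0.6,0,-0.2,0,0],[0.6,0,-0.2,0,0],[0.6,0,-0.2,3,0],[0.6,0,-0.2,7,0],[0.6,0,-0.2,10,0],[0.6,0,-10,10,0],[0.6,5,-20,10,0],[0.6,8,-25,10,0]]'; python3 -m pendant '[[0.6,2,-5,0,0],[0.6,4,-9,0,0],[0.6,4,-9,0,0],[0.6,4,-9,0,0]]';python3 - <<'E'
from h import *
print(robot.read_state()["eef_pos"],robot.read_state()["joints"])
t=snap("top","pics/top2.png");s=snap("side","pics/side2.png")
a=cv2.resize(t[195:260,225:330],None,fx=7,fy=7,interpolation=cv2.INTER_CUBIC);cv2.imwrite("pics/t2.png",a)
cv2.imwrite("pics/s2.png",cv2.resize(s[90:330,200:440],None,fx=2.5,fy=2.5,interpolation=cv2.INTER_CUBIC))
E
```

```text
clock: 5.57
eef_pos: [0.5215, 0.0203, 0.2403]
ee_rot: [-0.034, 0.999, 0.0, -0.0]
wrist_force: [0.8, -0.1, -0.5]
finger_gap: 0.0548
gripper_force: 0.0
clock: 5.9
eef_pos: [0.5632, -0.072, 0.2386]
ee_rot: [-0.031, 1.0, -0.0, -0.001]
wrist_force: [-0.2, -0.3, -0.4]
finger_gap: 0.0548
gripper_force: 0.0
[ 0.56315786 -0.0719987   0.23858256] [-1.47193007e-01  2.94690674e-01  1.53809601e+00 -3.89267649e-04
  1.31029717e+00 -1.77908331e+00]
```

View pics/t2.png

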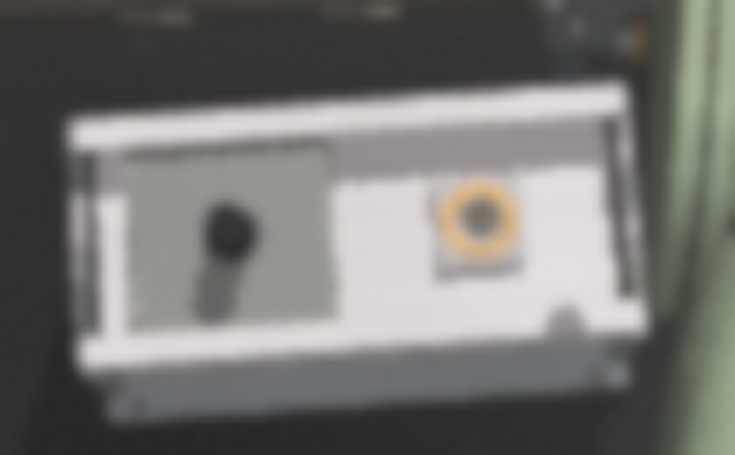

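View pics/s2.png

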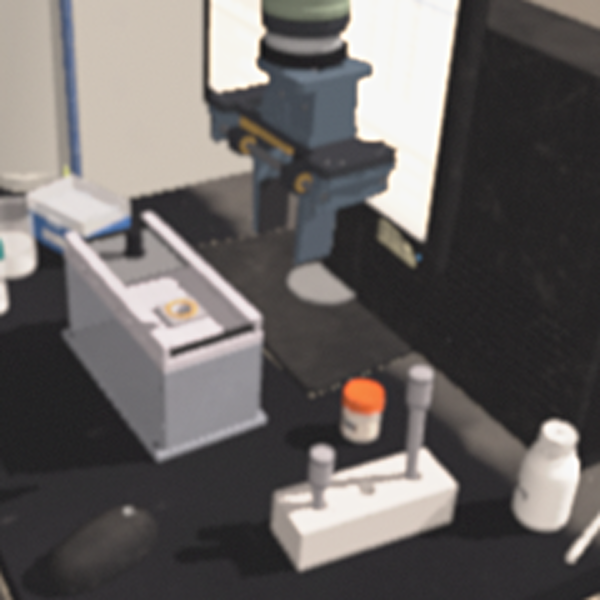

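The guard is fully open, and the brass ring shows at (481,221) in the top crop and (180,310) in the side crop. The rods and bystanders are undisturbed. I'll measure the ring and heads with masks.

Run:
```python
from h import *
np.set_printoptions(precision=4,suppress=True)
P={}
for n,f,(u,v) in[("top","pics/top2.png",(225+481/7,195+221/7)),("side","pics/side2.png",(200+180/2.5,90+310/2.5))]:
    im=cv2.imread(f).astype(int); m=((im[:,:,2]-im[:,:,0])>35)
    yy,xx=np.nonzero(m); k=np.hypot(xx-u,yy-v)<9; pts=np.c_[xx[k],yy[k]].astype(np.int32)
    h=cv2.convexHull(pts); (cx,cy),ax,_=cv2.fitEllipse(h) if len(h)>5 else cv2.minAreaRect(h)
    w=(im[:,:,2]-im[:,:,0])[pts[:,1],pts[:,0]]; print(n,len(pts),(cx,cy),ax,"hand",u,v)
    for z in(.1265,): print(onz(n,cx,cy,z),onz(n,u-.43,v-.43,z))
    P[n]=(n,cx,cy)
print(tri(P["top"],P["side"]))
```

```text
top 75 (293.11383056640625, 225.9910430908203) (10.757176399230957, 11.21834945678711) hand 293.7142857142857 226.57142857142858
[0.5005 0.0306 0.1265] [0.5    0.0301 0.1265]
side 78 (272.260986328125, 213.1126251220703) (8.517536163330078, 13.346173286437988) hand 272.0 214.0
[0.5021 0.0301 0.1265] [0.4996 0.029  0.1265]
(array([0.5013, 0.0303, 0.1264]), np.float64(0.0016728838606442171))
```

```bash
python3 - <<'E'
from h import *
print(tri(("side",367,190),("top",337,158)), [onz("side",367,190,z) for z in(.1,.2)])
print(tri(("side",390,10),("top",354,92)))
E
python3 -m pendant '[[0.6,4,-7,0,0],[0.6,6.2,-13.4,0,0],[0.6,6.2,-13.4,0,0],[0.6,6.2,-13.4,0,0],[0.6,6.2,-13.4,0,0],[0.6,6.2,-13.4,0,0],[0.6,6.2,-13.4,0,0],[0.6,6.2,-13.4,0,0]]' 45
```

```text
(array([ 0.68432081, -0.10423562,  0.21791418]), np.float64(0.00045571700478416006)) [array([0.81959835, 0.05204286, 0.1       ]), array([ 0.70463256, -0.08050275,  0.2       ])]
(array([ 0.69042613, -0.08533575,  0.59860927]), np.float64(0.009311089689042321))
clock: 6.67
eef_pos: [0.624, -0.2009, 0.24]
ee_rot: [-0.034, 0.999, 0.0, -0.0]
wrist_force: [-0.1, -0.1, 0.3]
finger_gap: 0.0545
gripper_force: 0.0
```

```bash
python3 -m pendant '[[0.6,0.1,-0.5,0,0],[0.6,0.1,-0.5,-3,0],[0.6,0.1,-0.5,-6,0],[0.6,0.1,-0.5,-9,0],[0.6,0.1,-0.5,-10.9,0],[0.6,0.1,-0.5,-10.9,0],[0.6,0.1,-0.5,-10.9,0],[0.6,0.1,-0.5,-10.9,0]]'
```

```text
clock: 7.33
eef_pos: [0.6266, -0.2082, 0.1326]
ee_rot: [-0.033, 0.999, -0.001, 0.001]
wrist_force: [-0.2, 0.4, 0.1]
finger_gap: 0.0545
gripper_force: 0.0
```

```bash
python3 -m pendant '[[0.25,-0.1,0.15,0,0],[0.25,-0.1,0.15,0,0],[0.25,-0.1,0.15,0,0],[0,-0.1,0.15,0,0],[0,-0.1,0.15,0,0],[0,-0.1,0.15,0,0],[0,-0.1,0.15,0,0],[0,-0.1,0.15,0,0],[0,-0.1,0.15,0,0]]' 45;python3 -m pendant '[[0,0,0,0,0],[0,0,0,0,0],[0,0,0,0,0]]'
```

```text
clock: 8.08
eef_pos: [0.6246, -0.2066, 0.1309]
ee_rot: [-0.033, 0.999, 0.0, 0.0]
wrist_force: [0.3, 1.6, 2.1]
finger_gap: 0.0192
gripper_force: 45.0
clock: 8.33
eef_pos: [0.6246, -0.2066, 0.1309]
ee_rot: [-0.033, 0.999, 0.0, 0.0]
wrist_force: [-0.6, 1.3, 2.9]
finger_gap: 0.0191
gripper_force: 45.0
```

```bash
python3 -m pendant '[[0,0,0,2,0],[0,0,0,5,0],[0,0,0,8,0],[0,0,0,11,0],[0,-2,0,14,0],[0,-4,0,17,0],[0,-6,2,17.5,0],[0,-7,5,17.5,0],[0,-8,8,17.5,0],[0,-8,8,17.5,0]]'; python3 -m pendant '[[0,-2,4,0,0],[0,-4,8,0,0],[0,-4.3,12,0,0],[0,-4.3,15.7,0,0],[0,-4.3,15.7,0,0],[0,-4.3,15.7,0,0],[0,-4.3,15.7,0,0],[0,-4.3,15.7,0,0]]';python3 - <<'E'
from h import *
print(robot.read_state()["eef_pos"])
t=snap("top","pics/top3.png");s=snap("side","pics/side3.png")
cv2.imwrite("pics/s3.png",cv2.resize(s[60:230,200:350],None,fx=3.5,fy=3.5,interpolation=cv2.INTER_CUBIC))
E
```

```text
clock: 9.17
eef_pos: [0.5421, -0.1227, 0.3059]
ee_rot: [-0.034, 0.999, 0.002, -0.001]
wrist_force: [0.3, -0.7, -1.7]
finger_gap: 0.0192
gripper_force: 45.0
clock: 9.83
eef_pos: [0.5017, 0.0291, 0.3052]
ee_rot: [-0.032, 0.999, -0.0, -0.0]
wrist_force: [0.7, -0.2, -2.2]
finger_gap: 0.0193
gripper_force: 45.0
[0.5016548  0.02908621 0.30519925]
```

View pics/s3.png

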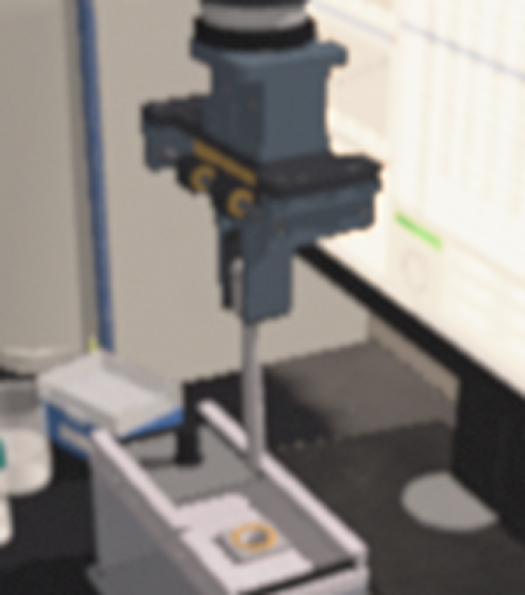

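The rod is held under the fingers from (248,322) to its tip at about (257,470), above and left of the ring at (252,540). I'll check its lean against the projected vertical axis.

Run:
```python
from h import *
im=cv2.imread("pics/side3.png"); g=cv2.cvtColor(im,cv2.COLOR_BGR2GRAY).astype(float)
tcp=np.array([.5016,.0291,.3052])
print([proj("side",tcp-[0,0,d]) for d in(0,.06,.121)])
for v in range(156,196,4):
    print(v,g[v,262:284].astype(int))
```

```text
[(np.float64(272.005845556116), np.float64(148.92462461567695)), (np.float64(272.0956517416789), np.float64(171.9483404980552)), (np.float64(272.1811483926524), np.float64(193.8672160028))]
156 [172 171 171 171 172 171 156 129 116 119 126 145 165 172 171 171 171 172
 171 172 170 172]
160 [171 171 172 172 172 171 157 129 117 125 143 162 171 173 172 171 172 172
 171 171 169 166]
164 [173 173 171 166 166 163 147 118 113 124 137 142 123 103  98 100  98  93
  92  93  94  94]
168 [ 42  43  40  36  37  39  55  85 110 123 133 135 110  66  42  43  48  52
  58  63  67  71]
172 [ 39  38  40  38  41  40  51  81 108 121 132 141 125  81  43  39  40  42
  40  43  47  55]
176 [134  92  55  40  38  39  47  75 105 119 132 147 142  95  47  38  40  41
  40  41  41  43]
180 [197 207 201 182 151 108  70  74 105 119 128 143 139  95  48  41  41  42
  41  41  41  42]
184 [ 93  96 123 158 189 206 207 183 141 118 123 137 136  99  54  40  41  43
  41  42  41  41]
188 [138 134 127 114 105  98 117 135 130 120 122 134 140 120  83  55  44  53
  60  58  52  53]
192 [137 138 136 138 137 136 132 122 108 110 118 132 161 192 204 194 168 133
  93  62  51  50]
```

```bash
python3 -m pendant '[[0,0,0.1,-2,0],[0,0,0.1,-4.5,0],[0,0,0.1,-4.5,0],[0,0,0.1,-4.5,0],[0,0,0.1,-4.5,0],[0,0,0.1,-4.5,0]]';python3 - <<'E'
from h import *
p=robot.read_state()["eef_pos"];print(p)
s=snap("side","pics/side4.png"); t=snap("top","pics/top4.png")
print([proj("side",p-[0,0,d]) for d in(.03,.06,.121)],"ring",proj("side",[.5013,.0303,.1265]),"dx 1cm",proj("side",p+[.01,0,-.121]))
a=cv2.resize(s[160:235,230:320],None,fx=8,fy=8,interpolation=cv2.INTER_CUBIC)
cv2.imwrite("pics/s4.png",a)
g=cv2.cvtColor(s,cv2.COLOR_BGR2GRAY)
for v in range(172,214,3): print(v,g[v,262:284])
E
```

```text
clock: 10.43
eef_pos: [0.5025, 0.0309, 0.2622]
ee_rot: [-0.032, 0.999, 0.0, 0.001]
wrist_force: [0.3, 0.9, -1.8]
finger_gap: 0.0193
gripper_force: 45.0
[0.50247764 0.03092099 0.2622346 ]
[(np.float64(272.1093189378257), np.float64(176.32415949142154)), (np.float64(272.1514797655539), np.float64(187.11912370922005)), (np.float64(272.23320385263634), np.float64(208.04396421461465))] ring (np.float64(271.9433869008437), np.float64(213.13911963584374)) dx 1cm (np.float64(275.77872000858554), np.float64(207.08835318004225))
172 [ 38  39  40  40  39  47  76 106 118 121 118 103  69  43  40  41  39  40
  40  42  47  54]
175 [ 84  53  39  37  40  47  71 100 117 127 141 139  97  50  38  38  42  41
  41  41  42  43]
178 [202 179 137  91  54  43  62  91 113 126 138 137 101  56  38  39  40  42
  40  41  40  40]
181 [165 191 205 205 190 157 114  94 109 122 135 138 110  68  43  40  42  42
  42  41  42  42]
184 [ 94  95 122 159 188 205 197 162 127 119 131 135 111  69  42  41  41  43
  42  41  42  40]
187 [135 125 109  96  98 119 142 141 124 119 130 141 129  90  53  41  42  49
  57  55  51  51]
190 [137 138 137 137 129 112  97  98 109 117 129 154 180 187 164 123  82  56
  48  49  50  52]
193 [138 137 136 137 137 139 137 131 122 119 128 146 166 185 201 206 196 173
 136  94  62  51]
196 [137 136 137 137 137 136 137 129 117 115 125 139 144 129 127 152 181 200
 205 199 179 149]
199 [123 118 119 120 120 120 121 116 111 113 123 137 147 139 126 120 121 130
 148 170 190 204]
202 [171 180 193 199 199 199 191 172 145 121 121 133 147 144 130 124 123 123
 121 120 124 141]
205 [205 205 205 205 205 205 206 200 176 135 118 129 146 146 132 126 125 126
 125 126 123 118]
208 [205 205 206 207 207 206 206 204 193 170 152 153 163 163 150 136 127 126
 128 126 127 126]
211 [195 191 191 186 181 185 185 182 184 180 169 157 150 154 166 175 167 151
 135 127 126 126]
```

View pics/s4.png

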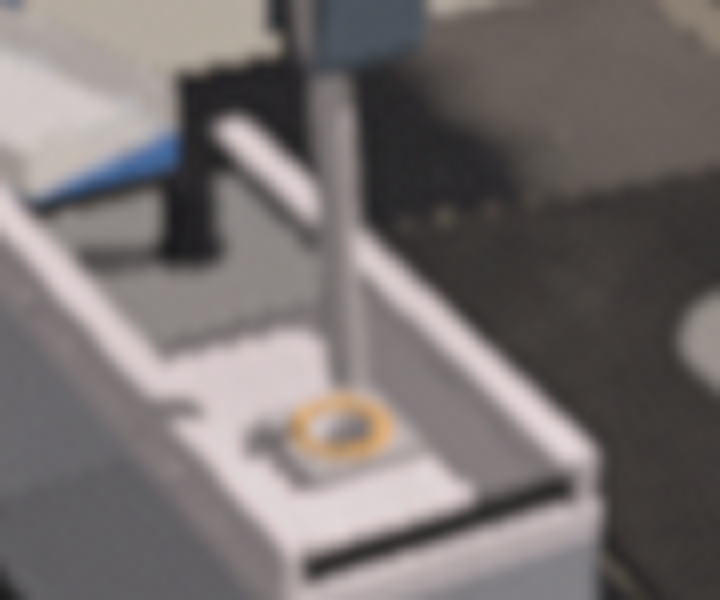

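The tip is at about (350,385) in the crop, 1.5 px right of the ring centre (342,427), and the rod leans about 0.05 rad with the tip towards +x. I'll shift the tool −4 mm in x to enter, then straighten the rod in the bore.

```bash
python3 -m pendant '[[0,-0.4,0,0,0],[0,-0.4,0,0,0],[0,-0.4,0,-0.8,0],[0,-0.4,0,-1.6,0],[0,-0.4,0,-2.2,0],[0,-0.4,0,-2.2,0],[0,-0.4,0,-2.2,0]]' 30; python3 -m pendant '[[0,0,0,-0.5,0],[0,0,0,-1,0],[0,0,0,-1.5,0],[0,0,0,-1.5,0],[0,0,0,-1.5,0]]'
```

```text
clock: 11.12
eef_pos: [0.498, 0.0312, 0.2379]
ee_rot: [-0.033, 0.999, -0.0, 0.0]
wrist_force: [2.7, -0.1, -3.7]
finger_gap: 0.0193
gripper_force: 30.0
clock: 11.53
eef_pos: [0.4977, 0.0312, 0.2231]
ee_rot: [-0.033, 0.999, 0.0, -0.0]
wrist_force: [3.4, 0.4, -4.0]
finger_gap: 0.0192
gripper_force: 30.0
```

```bash
python3 -m pendant '[[0,0.2,0,0,0],[0,0.2,0,0,0],[0,0.2,0,0,0],[0,0.2,0,0,0]]' 30;  python3 -m pendant '[[0,0.2,0,0,0],[0,0.2,0,0,0],[0,0.2,0,-0.5,0],[0,0.2,0,-1,0],[0,0.2,0,-1,0],[0,0.2,0,-1,0]]' 30
```

```text
clock: 11.87
eef_pos: [0.499, 0.0313, 0.2235]
ee_rot: [-0.033, 0.999, 0.0, -0.001]
wrist_force: [0.7, 0.1, -2.6]
finger_gap: 0.0189
gripper_force: 30.0
clock: 12.37
eef_pos: [0.5009, 0.0313, 0.213]
ee_rot: [-0.033, 0.999, 0.0, -0.001]
wrist_force: [0.1, 0.2, -2.0]
finger_gap: 0.0192
gripper_force: 30.0
```

```bash
python3 -m pendant '[[0,0.2,0,-0.6,0],[0,0.2,0,-1.2,0],[0,0.2,0,-1.8,0],[0,0.2,0,-1.8,0],[0,0.2,0,-1.8,0],[0,0.2,0,-1.8,0]]' 30
python3 - <<'E'
from h import *
p=robot.read_state()["eef_pos"];print(p)
s=snap("side","pics/side5.png")
cv2.imwrite("pics/s5.png",cv2.resize(s[160:235,230:320],None,fx=8,fy=8,interpolation=cv2.INTER_CUBIC))
g=cv2.cvtColor(s,cv2.COLOR_BGR2GRAY)
print([proj("side",p-[0,0,d]) for d in(.02,.06)])
for v in range(186,216,3): print(v,g[v,262:284])
E
```

```text
clock: 12.87
eef_pos: [0.5036, 0.0312, 0.1956]
ee_rot: [-0.033, 0.999, 0.0, -0.0]
wrist_force: [-0.5, -0.2, -1.8]
finger_gap: 0.0193
gripper_force: 30.0
[0.50355303 0.0312475  0.19562332]
[(np.float64(272.51923560813873), np.float64(196.24989086343052)), (np.float64(272.56511604964675), np.float64(209.73636179871437))]
186 [125 105  76  50  54  81  99  94  77  75  81  82  81  82  81  82  82  81
  81  82  77  66]
189 [134 131 121 109 100  94  93  89  76  76  80  82  81  80  80  80  80  80
  78  75  68  57]
192 [135 136 137 137 136 132 121  99  77  72  77  83  97 125 153 163 153 130
  93  62  50  51]
195 [136 136 137 136 136 136 131 118 112 114 116 114 111 120 148 180 199 204
 195 172 137 100]
198 [132 127 127 128 123 119 117 113 113 117 126 134 136 126 120 120 129 152
 176 193 202 202]
201 [135 145 162 169 170 169 159 136 116 117 130 147 147 131 123 123 122 119
 118 122 140 166]
204 [204 203 203 204 204 205 203 184 141 118 127 143 147 132 123 124 124 124
 124 123 118 117]
207 [204 204 204 205 204 205 202 185 146 120 125 144 154 145 132 125 124 125
 125 124 126 124]
210 [202 200 200 198 196 196 193 173 141 120 122 140 160 170 174 168 151 134
 126 125 127 125]
213 [143 140 145 139 123 122 138 149 138 121 121 133 141 138 150 172 182 179
 165 149 134 126]
```

```bash
python3 -m pendant '[[0,-0.1,0,-0.5,0],[0,-0.1,0,-1,0],[0,-0.1,0,-1.5,0],[0,-0.1,0,-2,0],[0,-0.1,0,-2,0],[0,-0.1,0,-2,0]]' 30
```

```text
clock: 13.42
eef_pos: [0.5023, 0.0313, 0.1751]
ee_rot: [-0.033, 0.999, 0.0, -0.0]
wrist_force: [-0.6, -0.0, -1.7]
finger_gap: 0.0194
gripper_force: 30.0
```

```bash
python3 -m pendant '[[0,0,0,-0.5,0],[0,0,0,-1,0],[0,0,0,-1.5,0],[0,0,0,-2,0],[0,0,0,-2.4,0],[0,0,0,-2.4,0],[0,0,0,-2.4,0]]' 30;python3 - <<'E'
from h import *
p=robot.read_state()["eef_pos"];print(p)
s=snap("side","pics/side6.png"); print(proj("side",[.502,.031,p[2]+.035]))
cv2.imwrite("pics/s6.png",cv2.resize(s[140:330,200:420],None,fx=3,fy=3,interpolation=cv2.INTER_CUBIC))
E
```

```text
clock: 14.0
eef_pos: [0.5033, 0.0314, 0.1511]
ee_rot: [-0.033, 0.999, 0.0, 0.001]
wrist_force: [3.7, -0.0, -4.8]
finger_gap: 0.0193
gripper_force: 30.0
[0.50325849 0.03136038 0.15110138]
(np.float64(271.9855119261117), np.float64(192.81313877663237))
```

View pics/s6.png

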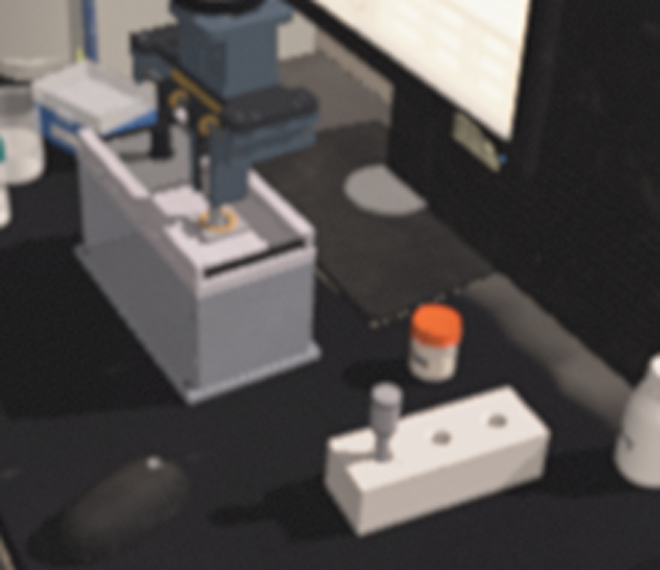

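The rod is seated through both bushings in the side view, with the ring at (217,222) in the crop, and the stub and jar are in place. I'll relieve the small side load and let it settle.

```bash
python3 -m pendant '[[0,0.1,0,0,0],[0,0.1,0,0,0],[0,0.1,0,0,0],[0,0.1,0,0,0],[0,0.1,0,0,0],[0,0.1,0,0,0],[0,0.1,0,0,0],[0,0.1,0,0,0]]' 40; python3 -c "
from h import *
s=robot.read_state();print(s['eef_pos'],s['wrist_force'],abs(s['joint_vel']).max(),s['gripper_force'])"
```

```text
clock: 14.72
eef_pos: [0.5033, 0.0313, 0.1513]
ee_rot: [-0.033, 0.999, 0.0, -0.0]
wrist_force: [4.8, 1.5, -10.2]
finger_gap: 0.0192
gripper_force: 40.0
[0.50325528 0.03133454 0.15127405] [  4.83428811   1.47643796 -10.20493001] 0.0031180022455463137 39.99302387237549
```

```bash
python3 -m pendant '[[0,-0.1,0,0,0],[0,-0.2,0,0,0],[0,-0.2,0,0,0],[0,-0.2,0,0,0]]' 40; python3 -m pendant '[[0,-0.1,0,-0.1,0],[0,-0.1,0,-0.1,0],[0,-0.1,0,-0.1,0],[0,-0.1,0,-0.1,0],[0,-0.1,0,-0.1,0]]' 40
```

```text
clock: 15.05
eef_pos: [0.5031, 0.0313, 0.1514]
ee_rot: [-0.033, 0.999, 0.0, 0.002]
wrist_force: [9.6, 1.0, -14.1]
finger_gap: 0.0194
gripper_force: 40.0
clock: 15.47
eef_pos: [0.5031, 0.0313, 0.1513]
ee_rot: [-0.033, 0.999, 0.0, 0.003]
wrist_force: [10.1, 1.7, -9.6]
finger_gap: 0.0191
gripper_force: 40.0
```

```bash
python3 -m pendant '[[0,0.3,0,-0.1,0],[0,0.3,0,-0.1,0],[0,0.3,0,-0.1,0],[0,0.3,0,-0.1,0]]' 40; python3 -m pendant '[[0,0.2,0,0,0],[0,0.2,0,0,0],[0,0.2,0,0,0],[0,0.2,0,0,0],[0,0.2,0,0,0]]' 40
```

```text
clock: 15.8
eef_pos: [0.5035, 0.0312, 0.1505]
ee_rot: [-0.033, 0.999, -0.0, 0.0]
wrist_force: [1.5, 1.5, 1.9]
finger_gap: 0.0195
gripper_force: 40.0
clock: 16.22
eef_pos: [0.5044, 0.0311, 0.1492]
ee_rot: [-0.033, 0.999, -0.0, -0.001]
wrist_force: [-3.5, 0.2, -0.5]
finger_gap: 0.0192
gripper_force: 40.0
```

```bash
python3 -m pendant '[[0,-0.1,0,0.1,0],[0,-0.1,0,0.1,0],[0,-0.1,0,0.1,0],[0,-0.1,0,0.1,0],[0,-0.1,0,0.1,0],[0,-0.1,0,0.1,0],[0,-0.1,0,0.1,0],[0,-0.1,0,0.1,0]]' 40; python3 -c "
from h import *
s=robot.read_state();print(s['eef_pos'],s['wrist_force'],abs(s['joint_vel']).max())
s['gripper_force']>20 and abs(s['wrist_force']).max()<8 and print(robot.close_job())"
```

```text
clock: 16.88
eef_pos: [0.5042, 0.0312, 0.1505]
ee_rot: [-0.033, 0.999, 0.0, -0.0]
wrist_force: [-3.5, -0.8, -3.8]
finger_gap: 0.0191
gripper_force: 40.0
[0.50421989 0.03123819 0.15050701] [-3.51947163 -0.84529025 -3.77276846] 0.001733260055723792
the job is handed in; nothing more can be done
None
```

I slid the guard fully open and handed the job in with the long rod held still through both bushings, its tip about 15 mm below the lower one (worked out from the gripper height, not seen directly); in the last picture the shorter rod was still in place, and no verdict came back.

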